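# Turn the pump cover plate over at the tipping stop

## Robot

A 6-joint arm with a two-finger parallel gripper is mounted at the origin on the work surface. World frame = base frame: x ahead of the robot, y to its left, z up, the work surface at z = 0. Lengths are in m, angles in rad, forces in N, time in s.
With the tool pointing down it reaches from about 0.425 to 0.95 m from the base axis. Payload 3.5 kg.
Tool frame: the origin (TCP) lies between the finger pads; the fingertips stand 17 mm ahead of it and the grasp point (between the pads) lies 2 mm behind it (ctrl.tip_reach is the distance from the TCP to the fingertips, in m); z points along the fingers, y is the direction in which the jaws open and shut (so a half turn about z gives the same grasp; the last joint's range is limited). The gripper opens to 85 mm and grips with 20 to 120 N. Pads are 22 mm wide; open, the fingers measure 114 mm over their backs; the gripper's body (76 mm by 85 mm) begins 54 mm behind the grasp point. The pads swing forward as they close: fully open they stand 13 mm farther back than shut.
Start: joints at [1.154, 0.286, 1.577, -0, 1.279, -0.15], TCP at [0.178, 0.651, 0.248] pointing down, gripper open.
Joint ranges: [-2.77, 2.77], [-0.9, 2.22], [0.21, 2.48], [-1.53, 4.67], [0.24, 2.81], [-2.84, 2.84]. Speed limits (rad/s): [2.79, 2.79, 3.14, 3.14, 3.14, 3.14].

## Interface

Orientations are given as a unit quaternion [x, y, z, w].
In Python, from plant import monitor, imaging, workorder, ctrl gives the robot as it stands.
- The arm moves only by the tool send_rows, never from a script. Its argument "rows" is a list of rows, each a list of 4 numbers: the shift along the world's x, y, z normalised to -1 to 1, where 1 is 0.3 m, then the turn about the world's z normalised to -1 to 1, where 1 is 360 degrees. A call has 1 to 20 rows; each row is the pose to reach, as a shift and turn from the pose commanded when the call began, turning the shorter way round; what a row does not reach only later rows make up. A row lasts 1/8 s, in which the tool goes at most 62.5 mm and 10.7 degrees, less where a joint would pass 70% of its speed; a pose out of reach is approached as far as the arm can. A call with a number of a shift or a turn outside -1 to 1 is refused whole. A call with a gripper value outside its range is refused whole. "jaw" is the closure, from 0 (fully open) to 1 (shut), set as the call begins (left out, the last holds). The fingers move at their own pace and stop on an object; "newtons" is the grip in N (left out, the last holds). Time passes only in rows, so rows that repeat a pose let the fingers close. It gives the time, the measured TCP pose, the force and the opening at its end, in the units of the state.
- monitor.get_state(): the state, without advancing time (a new reading comes with each control period).
- imaging.read_camera(name): name is "side" or "top" or "wrist"; returns the picture (400x640x3 uint8, red, green, blue); there is no depth.
- imaging.calibration(name): a dict with "intrinsics" (3x3 intrinsics, pixels), "cam_to_world" (4x4, takes a point from camera to world coordinates). Camera axes: x right, y up, looking along -z (the intrinsics and any distortion apply to the point x, -y, -z); pixel columns grow to the right and rows downward; lengths in m; the calibration is good to about 2 mm. A picture is of the moment at which its call begins: read the wrist's pose just before it. calibration takes no time and is no camera call; for the wrist camera it gives the pose at the moment of the call.
- workorder.sign_off(): hands the job in, once; it reports no verdict.
The state is a dict: "time": time; "qpos": joint angles; "dq": joint speeds; "joint_efforts": joint torques, N m; "eef_pos": TCP position; "tcp_rot": TCP orientation; "contact_force": force on the tool from outside, world axes, zero at the start; "wrist_torque": the same for the moment, N m; "opening": opening from 0.0 (shut) to 1.0 (fully open).
Only numpy, scipy, OpenCV 4.12 (cv2) and the standard library are available. Lean on these libraries where they do the work, as an engineer would, in place of code of your own. Each camera call takes 0.05 s, during which the arm holds its last target.

## Task

Turn the large rectangular cover plate over so that its gasket side faces up: slide it up against the tipping stop until it stands leaning there on its edge, then tip it back over and leave it lying flat on the bench in front of the stop. Leave the round flange and the small square plate where they are.

Things in the scene. Friction and masses are not known exactly. Their poses are not given: they have to be found in the camera images.
- plate_center (a point): centre of the loose rectangular metal cover plate, 140 (its x) x 110 (its y) x 12 mm thick, 0.3 to 0.65 kg, four corner bolt holes. Its z points out of its plain face, up at the start (the gasket face, with a dark rubber line, is underneath), and must end pointing down. It lies before the stop, 20 to 95 mm short of the ramp's foot, long side parallel to it within 8 degrees
- stop: fixed tipping stop, 200 mm wide (x); front is -y. Origin: on bench, mid foot line of ramp. White slippery face: ramp from y 0 to 30 mm high at y 25, then steep wall to 72 mm high at y 37; rear foot to y 66. Plate pushed low at its rear edge (3 to 15 N) climbs; rear edge at ramp's foot, it leans at 60 deg unaided, top 25 mm above the wall. Pulled there from behind, it topples to -y
- flange_center (a point): centre (half-way up) of a loose round metal blind flange, 96 mm in diameter, 14 mm thick, lying flat on one side of the cover plate. Leave it alone.
- small_plate_center (a point): centre (half-way up) of a loose small square metal plate, 75 x 75 x 10 mm, lying flat on the other side of the cover plate. Leave it alone.
Things that resemble listed ones, but are neither listed nor needed, are in the scene too. What is shaped like the part that bears plate_center but blue or purple is not meant.

How it is judged:
By the outcome, as a careful person would: the job done as asked, in the order asked, and still so for the second after the job is handed in, with the robot touching nothing.
It also fails if it takes over 48 s, if anything falls off the work surface, if the arm or the gripper's body presses on something with over 40 N, if the wrist force passes 120 N, or if a joint passes its speed limit or range.

## Working session

There is one attempt and no reset: what is moved stays moved. The work goes in short steps, Python scripts to look and compute and a tool call to move; the robot and the scene stay as the last step left them, time stands still between calls to the robot, and variables do not carry over. Pictures are saved under pics/ and viewed, and the job is handed in when it is done.

Besides the shell and the picture viewer there is one more tool, called after ">>>" by a JSON object that holds its "op" and its "data". send_rows: Moves the arm, as the interface text tells. Scaled input: -1 to 1 covers 0.3 m each way for a shift and 360 degrees each way for a turn. Its arguments: {"type":"object","properties":{"rows":{"type":"array"},"jaw":{"type":"number"},"newtons":{"type":"number"}},"required":["rows"]}

```bash
ls; mkdir -p pics; python3 - <<'E'
from plant import monitor, imaging, workorder, ctrl
import cv2
print(monitor.get_state()); print(ctrl.tip_reach)
for n in ("side","top","wrist"):
    c=imaging.calibration(n); print(n,c["intrinsics"].tolist(),c["cam_to_world"].round(4).tolist(),[k for k in c])
    im=imaging.read_camera(n); cv2.imwrite(f"pics/a_{n}.png",im[:,:,::-1])
E
```

```text
pics
{'time': 0.0, 'qpos': array([ 1.15399791e+00,  2.87211165e-01,  1.57814813e+00,  1.48277404e-05,
        1.27858179e+00, -1.50010246e-01]), 'dq': array([-0.00015445, -0.00160427,  0.00014173, -0.00031105,  0.00057066,
        0.00059115]), 'joint_efforts': array([-8.25303905e-04, -4.05984771e+01, -2.92621207e+01, -2.16018643e-04,
        5.91934018e-03, -1.39248954e-05]), 'eef_pos': array([0.1776824 , 0.65057179, 0.24693241]), 'tcp_rot': array([ 1.33000871e-01,  9.91115225e-01, -1.12539191e-03, -3.35155338e-04]), 'contact_force': array([-0.15184465, -0.64991632,  0.09667354]), 'wrist_torque': array([-0.03553925, -0.00774954,  0.01343542]), 'opening': 1.0004160404843185}
0.017
side [[457.0335794859798, 0.0, 325.85589714684284], [0.0, 457.0335794859798, 203.9652656351995], [0.0, 0.0, 1.0]] [[0.9537, 0.2353, -0.1874, 0.2606], [-0.3002, 0.705, -0.6425, -0.6279], [-0.0191, 0.669, 0.743, 0.8698], [0.0, 0.0, 0.0, 1.0]] ['intrinsics', 'cam_to_world']
top [[504.46193138972745, 0.0, 323.99256606527223], [0.0, 504.46193138972745, 208.50851768158972], [0.0, 0.0, 1.0]] [[-0.0071, 0.9824, -0.1865, 0.2504], [-0.9998, -0.0038, 0.0181, 0.0898], [0.0171, 0.1866, 0.9823, 1.2157], [0.0, 0.0, 0.0, 1.0]] ['intrinsics', 'cam_to_world']
wrist [[276.530918209459, 0.0, 314.30166447064505], [0.0, 276.530918209459, 203.36224827961536], [0.0, 0.0, 1.0]] [[0.2629, -0.9156, -0.3043, 0.0999], [0.9648, 0.2489, 0.0848, 0.6737], [-0.0019, -0.3159, 0.9488, 0.3734], [0.0, 0.0, 0.0, 1.0]] ['intrinsics', 'cam_to_world']
```

View pics/a_side.png

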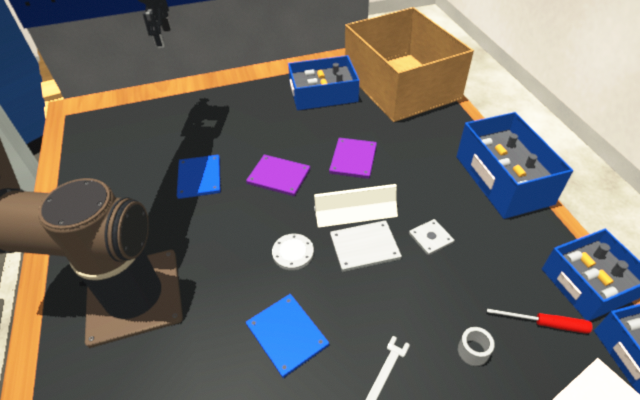

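View pics/a_top.png

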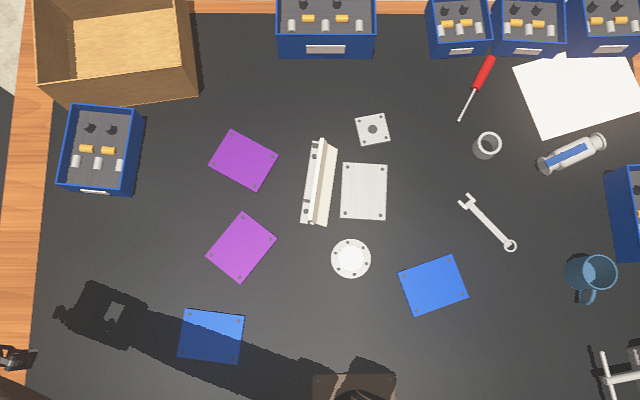

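View pics/a_wrist.png

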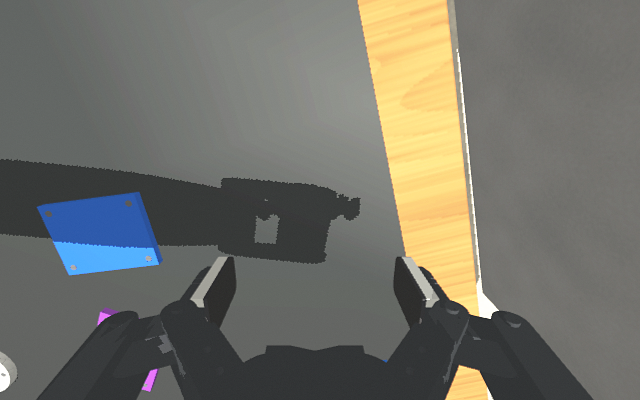

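The side view shows the plate at about (366,246), with the stop behind it at (356,205), the flange at (293,251) and the small plate at (432,236). I'll zoom in to get the corners.

```bash
python3 - <<'E'
import cv2
a=cv2.imread('pics/a_top.png')[100:300,270:420]; cv2.imwrite('pics/z_top.png',cv2.resize(a,None,fx=4,fy=3.0,interpolation=cv2.INTER_CUBIC)[:600])
a=cv2.imread('pics/a_side.png')[170:290,260:460]; cv2.imwrite('pics/z_side.png',cv2.resize(a,None,fx=4,fy=4,interpolation=cv2.INTER_CUBIC))
E
```

```text
(no output)
```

View pics/z_top.png

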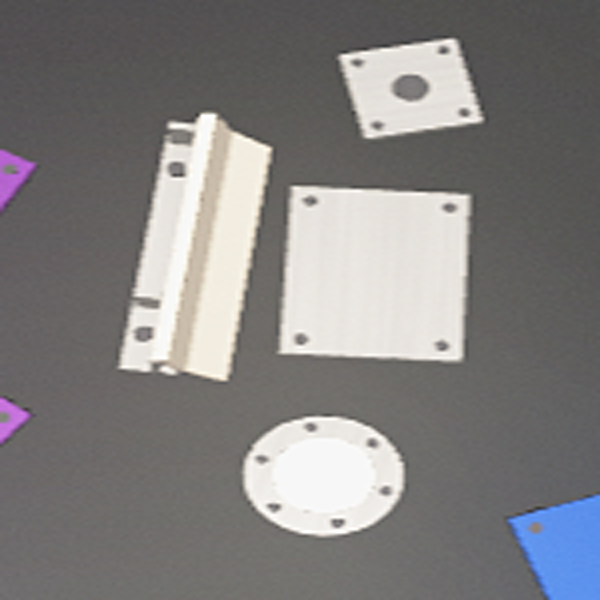

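View pics/z_side.png

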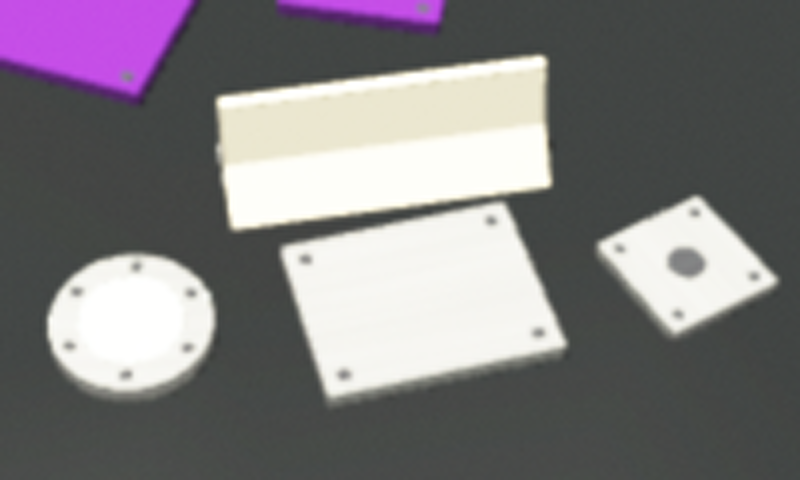

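```bash
cat > h.py <<'E'
import numpy as np
from plant import imaging
def ray(n,p,cal=None):
    c=cal or imaging.calibration(n); K=np.array(c["intrinsics"]); T=np.array(c["cam_to_world"])
    d=np.linalg.inv(K)@[p[0],p[1],1]; d=T[:3,:3]@[d[0],-d[1],-d[2]]; return T[:3,3],d/np.linalg.norm(d)
def onz(n,p,z):
    o,d=ray(n,p); return o+d*(z-o[2])/d[2]
def tri(*obs):
    A=np.zeros((3,3));b=np.zeros(3)
    for n,p in obs:
        o,d=ray(n,p);M=np.eye(3)-np.outer(d,d);A+=M;b+=M@o
    x=np.linalg.solve(A,b); r=[np.linalg.norm(np.cross(x-ray(n,p)[0],ray(n,p)[1])) for n,p in obs]
    return x,max(r)
def proj(n,X):
    c=imaging.calibration(n);K=np.array(c["intrinsics"]);T=np.array(c["cam_to_world"])
    q=T[:3,:3].T@(np.array(X)-T[:3,3]); return K[0,0]*q[0]/-q[2]+K[0,2],K[1,1]*-q[1]/-q[2]+K[1,2]
E
python3 - <<'E'
from h import *
t=lambda x,y:("top",(270+x/4-.375,100+y/3-.33)); s=lambda x,y:("side",(260+x/4-.375,170+y/4-.375))
P=[("p_rl",t(279,354),s(281,247)),("p_rr",t(292,186),s(505,202)),("p_fr",t(470,195),s(566,345)),("p_fl",t(463,360),s(330,398)),
("foot l",t(228,381),s(232,229)),("foot r",t(272,148),s(551,186)),("crest l",t(155,362),s(218,98)),("crest r",t(208,112),s(545,57)),
("flange",t(324,475),s(132,320)),("small",t(411,88),s(686,262)),
("h",t(301,339),s(305,259)),("h",t(310,201),s(491,221)),("h",t(450,208),s(539,332)),("h",t(442,346),s(344,374))]
for n,a,b in P:
    x,r=tri(a,b);print(n,x.round(4),round(r,4),onz(*a,.012).round(4),onz(*b,.012).round(4))
E
```

```text
p_rl [0.4588 0.0302 0.0073] 0.0018 [0.4562 0.0305 0.012 ] [0.4596 0.0266 0.012 ]
p_rr [0.5999 0.0202 0.0076] 0.0018 [0.5967 0.0207 0.012 ] [0.6   0.017 0.012]
p_fr [ 0.5917 -0.0903  0.0083] 0.0018 [ 0.5888 -0.0894  0.012 ] [ 0.5922 -0.0925  0.012 ]
p_fl [ 0.4526 -0.0817  0.0074] 0.001 [ 0.4508 -0.081   0.012 ] [ 0.4526 -0.0846  0.012 ]
foot l [ 0.4377  0.0612 -0.0033] 0.0011 [0.4343 0.0616 0.012 ] [0.4357 0.0492 0.012 ]
foot r [ 0.6363  0.0316 -0.0037] 0.002 [0.6294 0.0327 0.012 ] [0.6317 0.02   0.012 ]
crest l [0.4431 0.1047 0.0681] 0.0024 [0.45   0.1056 0.012 ] [0.4585 0.1561 0.012 ]
crest r [0.6428 0.0728 0.0696] 0.0017 [0.6606 0.0723 0.012 ] [0.6723 0.1235 0.012 ]
flange [0.36   0.0046 0.0088] 0.0013 [0.3584 0.0049 0.012 ] [0.3609 0.0024 0.012 ]
small [ 0.6848 -0.0561  0.0066] 0.0014 [ 0.6814 -0.0552  0.012 ] [ 0.6836 -0.0596  0.012 ]
h [0.4703 0.0167 0.0076] 0.0011 [0.4684 0.017  0.012 ] [0.4704 0.0135 0.012 ]
h [0.5866 0.0092 0.0072] 0.0014 [0.5839 0.0097 0.012 ] [0.5863 0.0058 0.012 ]
h [ 0.5804 -0.0774  0.0089] 0.0018 [ 0.5777 -0.0767  0.012 ] [ 0.5812 -0.0793  0.012 ]
h [ 0.4647 -0.0692  0.008 ] 0.0016 [ 0.4623 -0.0685  0.012 ] [ 0.4654 -0.0718  0.012 ]
```

Stop yaw is about -8.8°, with the foot midpoint at (0.537, 0.046). The plate's yaw is about -4° and its leading edge is about 22 mm short of the foot. I'll move round to the plate's front side, with the jaws open and parallel to the stop so they push at two points.

>>> {"op": "send_rows", "data": {"rows": [[0.42,-0.46,0,-0.042],[0.84,-0.93,0,-0.083],[0.84,-0.93,0,-0.083],[0.84,-0.93,0,-0.083],[0.84,-0.93,0,-0.083],[0.84,-0.93,0,-0.083],[0.84,-0.93,0,-0.083]], "jaw": 0}}

```text
time: 1.02
eef_pos: [0.4323, 0.3691, 0.248]
tcp_rot: [0.387, 0.922, -0.0, 0.0]
contact_force: [-0.3, 0.5, -0.1]
opening: 0.999
```

>>> {"op": "send_rows", "data": {"rows": [[0.4,-0.95,0,-0.083],[0.4,-0.95,0,-0.083],[0.4,-0.95,0,-0.083],[0.4,-0.95,0,-0.083],[0.4,-0.95,0,-0.083],[0.4,-0.95,0,-0.083]]}}

```text
time: 1.78
eef_pos: [0.5508, 0.0848, 0.2481]
tcp_rot: [0.611, 0.792, -0.0, -0.0]
contact_force: [-0.5, 0.9, 0.7]
opening: 0.995
```

>>> {"op": "send_rows", "data": {"rows": [[-0.133,-0.69,-0.2,-0.0653],[-0.133,-0.69,-0.2,-0.0653],[-0.133,-0.69,-0.2,-0.0653],[-0.133,-0.69,-0.2,-0.0653],[-0.133,-0.69,-0.65,-0.0653],[-0.133,-0.69,-0.65,-0.0653],[-0.133,-0.69,-0.72,-0.0653],[-0.133,-0.69,-0.72,-0.0653]]}}

```text
time: 2.78
eef_pos: [0.5077, -0.1171, 0.0294]
tcp_rot: [0.757, 0.653, -0.001, -0.004]
contact_force: [-0.4, 0.2, 0.2]
opening: 0.999
```

```bash
python3 - <<'E'
from plant import imaging
import cv2
a=imaging.read_camera("side")[:,:,::-1][150:350,220:480]; cv2.imwrite('pics/b_side.png',cv2.resize(a,None,fx=3,fy=3,interpolation=cv2.INTER_CUBIC))
cv2.imwrite('pics/b_wrist.png',imaging.read_camera("wrist")[:,:,::-1])
E
```

```text
(no output)
```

View pics/b_side.png

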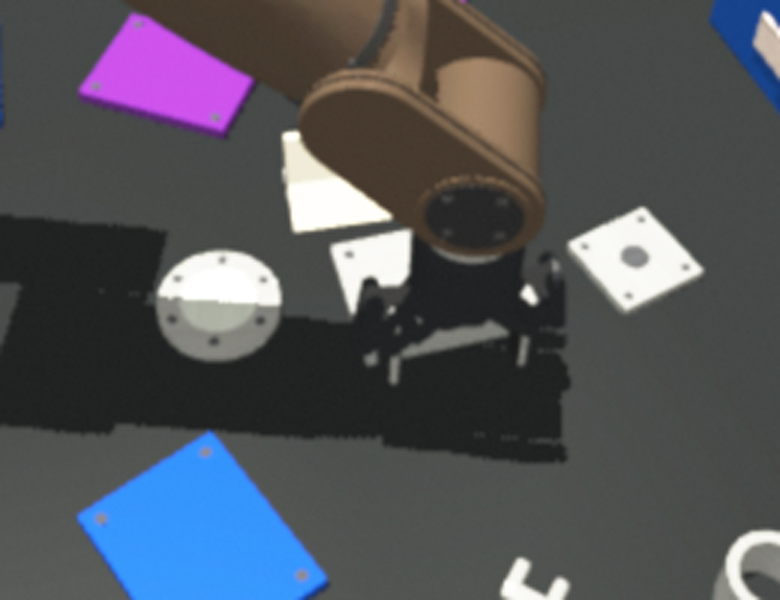

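View pics/b_wrist.png

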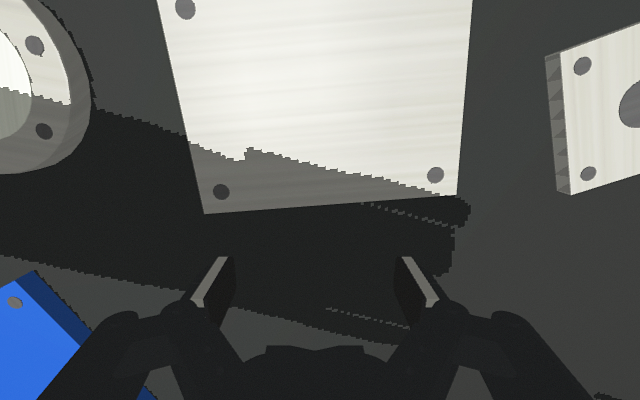

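The side view shows both fingertips in front of the plate, at crop pixels (395,383) and (523,364). The wrist view shows the plate squarely ahead of the fingers. Next I'll work out how high the tips really are.

```bash
python3 - <<'E'
from h import *
from plant import monitor
s=monitor.get_state(); p=s["eef_pos"]; print(p,s["tcp_rot"])
from scipy.spatial.transform import Rotation as R
r=R.from_quat(s["tcp_rot"]); print(r.as_matrix().round(3))
for sg in(-1,1):
  for ty in (.0445,.05):
   for tz in (.0,.004,.017):
    X=p+r.apply([0,sg*ty,tz]); u=proj("side",X); print(sg,ty,tz,X.round(4),((u[0]-220)*3,(u[1]-150)*3))
E
```

```text
[ 0.51091892 -0.11897186  0.03327728] [7.57371578e-01 6.52983884e-01 3.53795507e-04 4.62506659e-04]
[[ 0.147  0.989  0.001]
 [ 0.989 -0.147 -0.   ]
 [-0.     0.001 -1.   ]]
-1 0.0445 0.0 [ 0.4669 -0.1124  0.0332] (np.float64(397.7060293038876), np.float64(366.2883557602578))
-1 0.0445 0.004 [ 0.4669 -0.1124  0.0292] (np.float64(397.57799214298626), np.float64(369.3667962398971))
-1 0.0445 0.017 [ 0.4669 -0.1124  0.0162] (np.float64(397.1671062875917), np.float64(379.2458629175187))
-1 0.05 0.0 [ 0.4615 -0.1116  0.0332] (np.float64(390.2314620616902), np.float64(367.3771734697874))
-1 0.05 0.004 [ 0.4615 -0.1116  0.0292] (np.float64(390.12571246378957), np.float64(370.45388923526076))
-1 0.05 0.017 [ 0.4615 -0.1116  0.0162] (np.float64(389.78635207040685), np.float64(380.32735914177556))
1 0.0445 0.0 [ 0.5549 -0.1255  0.0333] (np.float64(517.6301647453647), np.float64(348.8190470715142))
1 0.0445 0.004 [ 0.5549 -0.1255  0.0293] (np.float64(517.1475781860017), np.float64(351.92471609243))
1 0.0445 0.017 [ 0.555  -0.1255  0.0163] (np.float64(515.5987469053644), np.float64(361.8921659386316))
1 0.05 0.0 [ 0.5604 -0.1263  0.0333] (np.float64(524.9782526889092), np.float64(347.7486535591053))
1 0.05 0.004 [ 0.5604 -0.1263  0.0293] (np.float64(524.4741279074478), np.float64(350.85596381457316))
1 0.05 0.017 [ 0.5604 -0.1263  0.0163] (np.float64(522.8561610708261), np.float64(360.82874263704804))
```

>>> {"op": "send_rows", "data": {"rows": [[0,0,-0.02,0],[0,0,-0.04,0],[0,0,-0.04,0],[0,0,-0.04,0]]}}

```text
time: 3.38
eef_pos: [0.5101, -0.12, 0.0206]
tcp_rot: [0.758, 0.652, 0.0, 0.0]
contact_force: [-0.2, -0.3, -1.0]
opening: 1.0
```

>>> {"op": "send_rows", "data": {"rows": [[0,0,-0.008,0],[0,0,-0.014,0],[0,0,-0.014,0]]}}

```text
time: 3.75
eef_pos: [0.5098, -0.1199, 0.0159]
tcp_rot: [0.758, 0.652, -0.0, -0.0]
contact_force: [0.5, -0.3, 0.1]
opening: 0.998
```

>>> {"op": "send_rows", "data": {"rows": [[0,0,-0.007,0],[0,0,-0.013,0],[0,0,-0.013,0]]}}

```text
time: 4.12
eef_pos: [0.5098, -0.1198, 0.012]
tcp_rot: [0.758, 0.652, -0.0, -0.0]
contact_force: [0.2, -0.5, 0.9]
opening: 0.999
```

>>> {"op": "send_rows", "data": {"rows": [[0,0,-0.005,0],[0,0,-0.01,0],[0,0,-0.01,0]]}}

```text
time: 4.5
eef_pos: [0.5099, -0.1198, 0.009]
tcp_rot: [0.758, 0.652, -0.0, -0.0]
contact_force: [-0.3, 0.2, -0.6]
opening: 1.001
```

>>> {"op": "send_rows", "data": {"rows": [[0,0,-0.007,0],[0.006,0.04,-0.007,0],[0.011,0.07,-0.007,0],[0.014,0.09,-0.007,0],[0.017,0.11,-0.007,0],[0.02,0.13,-0.007,0],[0.023,0.15,-0.007,0],[0.026,0.17,-0.007,0],[0.03,0.19,-0.007,0],[0.03,0.19,-0.007,0]]}}

```text
time: 5.75
eef_pos: [0.5191, -0.0626, 0.0071]
tcp_rot: [0.758, 0.652, 0.0, -0.0]
contact_force: [-0.7, -1.2, -1.6]
opening: 1.001
```

```bash
cat > snap.py <<'E'
import sys,cv2
from plant import imaging
t=sys.argv[1]
for n in sys.argv[2:]:
    a=imaging.read_camera(n)[:,:,::-1]
    if n=="side": a=cv2.resize(a[150:310,240:460],None,fx=3.5,fy=3.5,interpolation=cv2.INTER_CUBIC)
    if n=="top": a=cv2.resize(a[80:300,260:460],None,fx=2.7,fy=2.7,interpolation=cv2.INTER_CUBIC)
    cv2.imwrite(f"pics/{t}_{n}.png",a)
E
python3 snap.py c wrist
```

```text
(no output)
```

View pics/c_wrist.png

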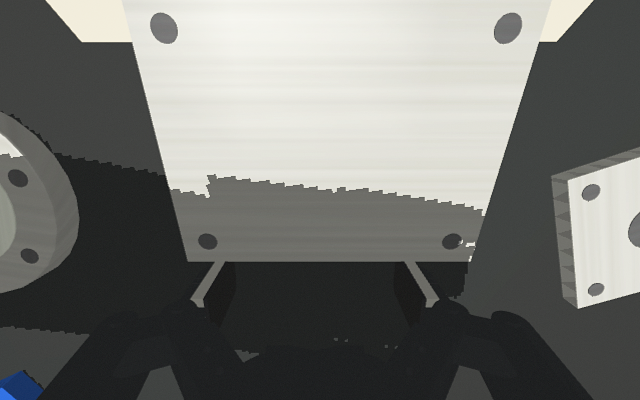

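The plate is now square to the two fingers, its trailing edge at row 262, and its leading edge is at the foot of the ramp. I'll keep pushing so it climbs.

>>> {"op": "send_rows", "data": {"rows": [[0.003,0.02,0,0],[0.006,0.04,0,0],[0.009,0.06,0,0],[0.012,0.08,0,0],[0.015,0.1,0,0],[0.018,0.12,0,0],[0.021,0.14,0,0],[0.021,0.14,0,0]]}}

```text
time: 6.8
eef_pos: [0.5254, -0.0199, 0.0072]
tcp_rot: [0.758, 0.652, 0.0, -0.0]
contact_force: [-0.3, -0.0, -0.4]
opening: 0.999
```

```bash
python3 snap.py d wrist side
```

```text
(no output)
```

View pics/d_wrist.png

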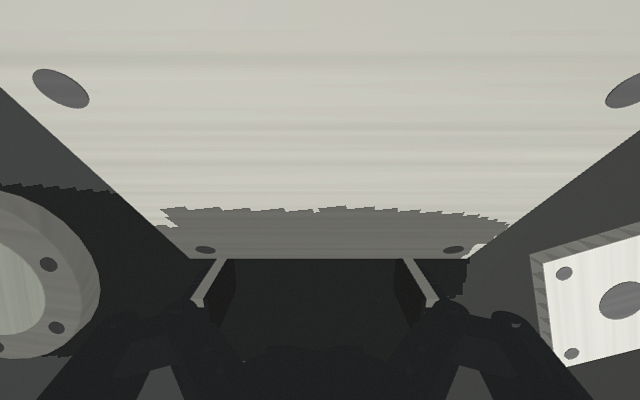

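View pics/d_side.png

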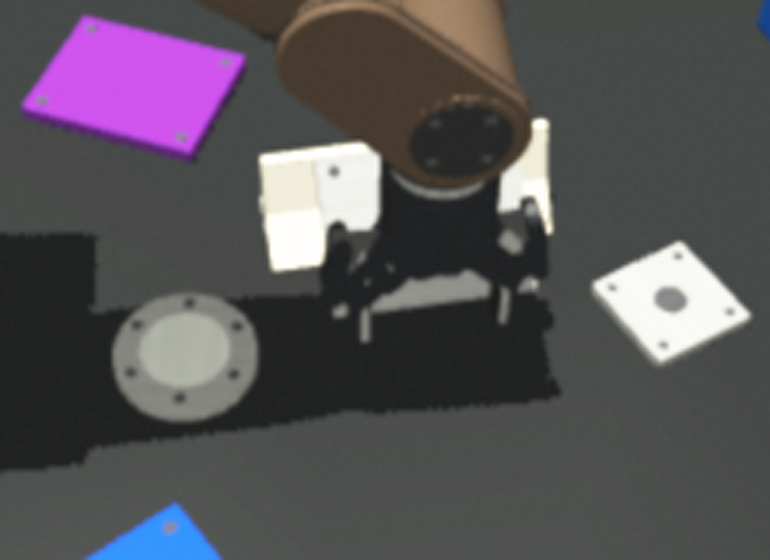

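The plate is climbing at low force, but near 60° the gripper body would get close to its face. The body stands higher with the jaws partly closed, so I'll back off a little, part-close them and find the bench again.

>>> {"op": "send_rows", "data": {"rows": [[-0.005,-0.033,0,0],[-0.005,-0.033,0.03,0],[-0.005,-0.033,0.057,0],[-0.005,-0.033,0.057,0],[-0.005,-0.033,0.057,0],[-0.005,-0.033,0.057,0]], "jaw": 0.7}}

```text
time: 7.65
eef_pos: [0.5234, -0.0307, 0.0237]
tcp_rot: [0.758, 0.652, -0.0, -0.0]
contact_force: [-0.0, 0.2, 0.2]
opening: 0.302
```

>>> {"op": "send_rows", "data": {"rows": [[0,0,-0.01,0],[0,0,-0.02,0],[0,0,-0.02,0]]}}

```text
time: 8.02
eef_pos: [0.5234, -0.0307, 0.0177]
tcp_rot: [0.758, 0.652, -0.0, -0.0]
contact_force: [0.5, 0.3, 0.6]
opening: 0.3
```

```bash
python3 snap.py e wrist side; python3 -c "
from plant import ctrl,monitor
print(ctrl.tip_reach,monitor.get_state()['opening'])"
```

```text
0.017 0.30130457317935294
```

View pics/e_wrist.png

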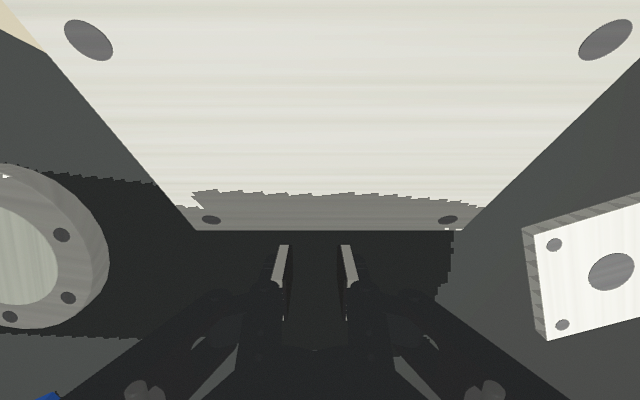

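View pics/e_side.png

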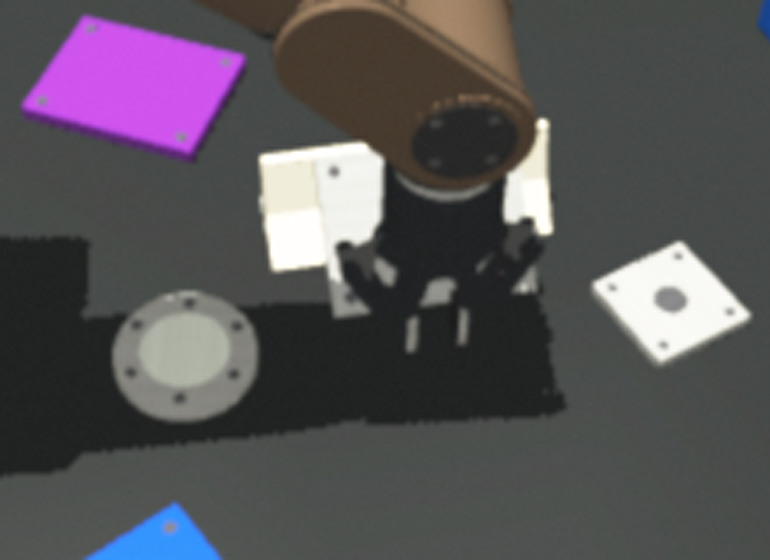

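>>> {"op": "send_rows", "data": {"rows": [[0,0,-0.006,0],[0,0,-0.01,0],[0,0,-0.01,0]]}}

```text
time: 8.5
eef_pos: [0.5242, -0.0309, 0.0169]
tcp_rot: [0.758, 0.653, -0.0, -0.0]
contact_force: [-4.6, 0.1, 10.2]
opening: 0.305
```

Bench contact came at z 0.017 with 10 N. I'll lift 3 mm and carry on pushing.

>>> {"op": "send_rows", "data": {"rows": [[0,0,0.018,0],[0,0,0.018,0],[0.003,0.02,0.018,0],[0.006,0.04,0.018,0],[0.009,0.06,0.018,0],[0.012,0.08,0.018,0],[0.015,0.1,0.018,0],[0.018,0.12,0.018,0],[0.018,0.12,0.018,0]]}}

```text
time: 9.62
eef_pos: [0.5294, 0.006, 0.0208]
tcp_rot: [0.758, 0.652, 0.0, -0.0]
contact_force: [-0.1, -0.5, -0.3]
opening: 0.296
```

```bash
python3 snap.py f wrist side
```

```text
(no output)
```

View pics/f_wrist.png

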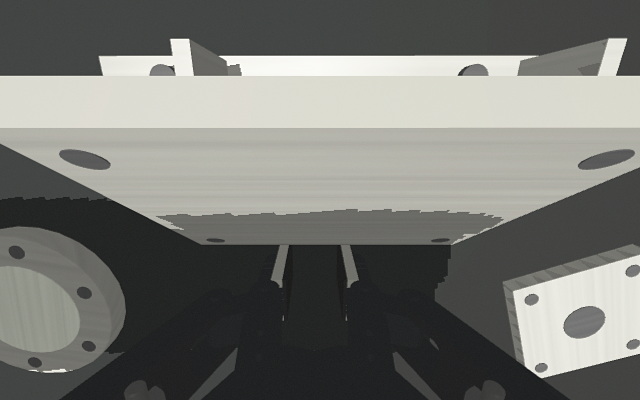

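View pics/f_side.png

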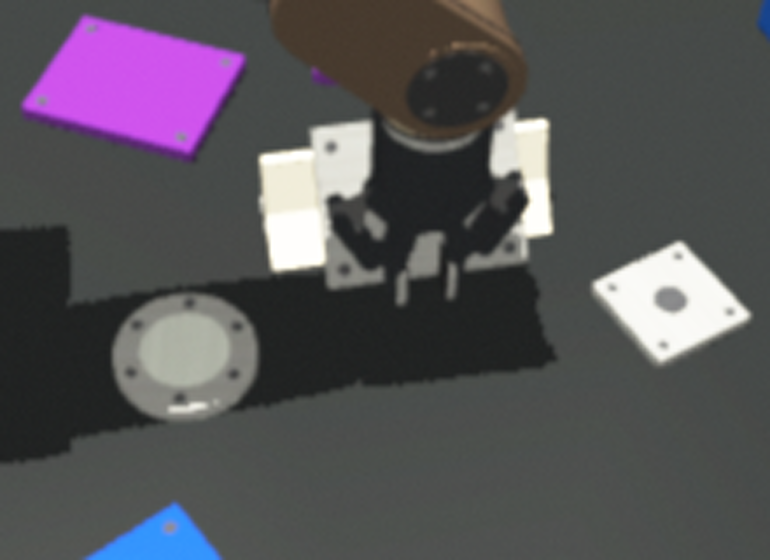

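It's leaning steeply and square to the stop, with its top above the wall. About 20 mm to go, so I'll do 15 mm and check.

>>> {"op": "send_rows", "data": {"rows": [[0.002,0.015,0,0],[0.004,0.03,0,0],[0.007,0.045,0,0],[0.008,0.05,0,0],[0.008,0.05,0,0]]}}

```text
time: 10.35
eef_pos: [0.5317, 0.0205, 0.0206]
tcp_rot: [0.758, 0.652, 0.0, -0.0]
contact_force: [-0.6, -2.3, -0.7]
opening: 0.304
```

```bash
python3 snap.py g wrist side
```

```text
(no output)
```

View pics/g_wrist.png

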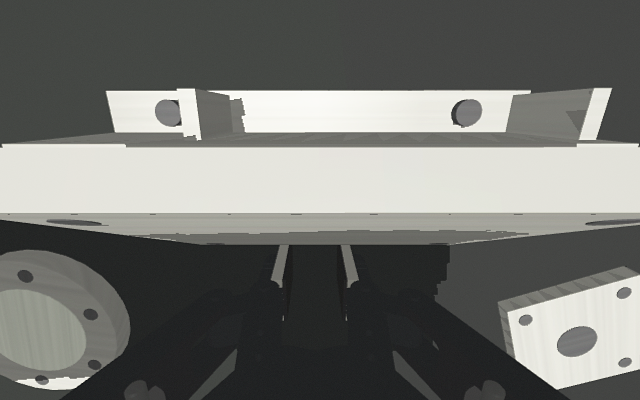

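View pics/g_side.png

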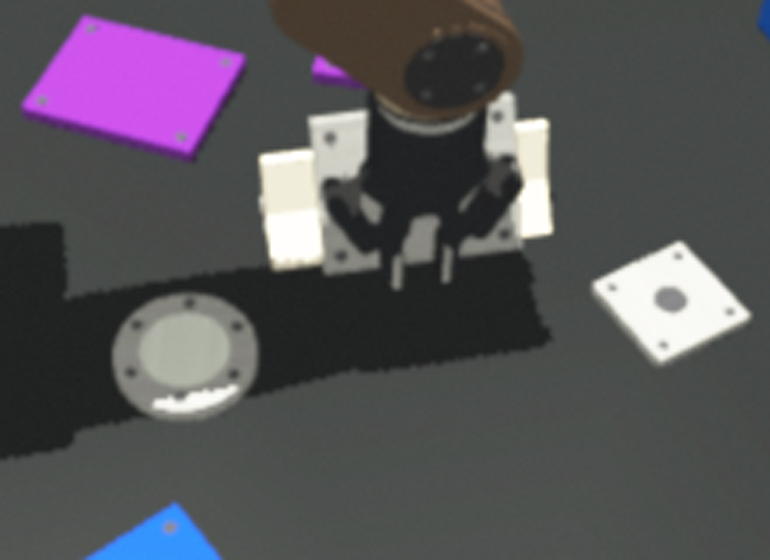

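>>> {"op": "send_rows", "data": {"rows": [[0.001,0.006,0,0],[0.002,0.011,0,0],[0.002,0.011,0,0]]}}

```text
time: 10.82
eef_pos: [0.5322, 0.0236, 0.0206]
tcp_rot: [0.758, 0.652, -0.0, -0.0]
contact_force: [0.3, -3.1, -0.5]
opening: 0.298
```

>>> {"op": "send_rows", "data": {"rows": [[-0.008,-0.05,0,0],[-0.03,-0.2,0.05,0],[-0.06,-0.4,0.3,0],[-0.06,-0.4,0.7,0],[-0.06,-0.4,0.85,0],[-0.06,-0.4,0.85,0]]}}

```text
time: 11.58
eef_pos: [0.5138, -0.0965, 0.2727]
tcp_rot: [0.758, 0.652, 0.001, -0.0]
contact_force: [0.8, 0.2, -0.1]
opening: 0.302
```

```bash
python3 snap.py i wrist side
```

```text
(no output)
```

View pics/i_wrist.png

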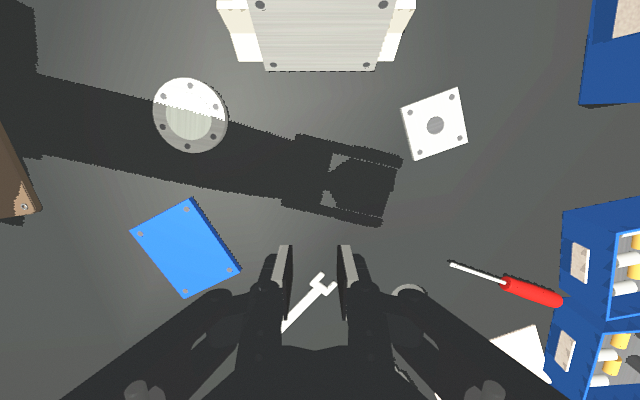

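View pics/i_side.png

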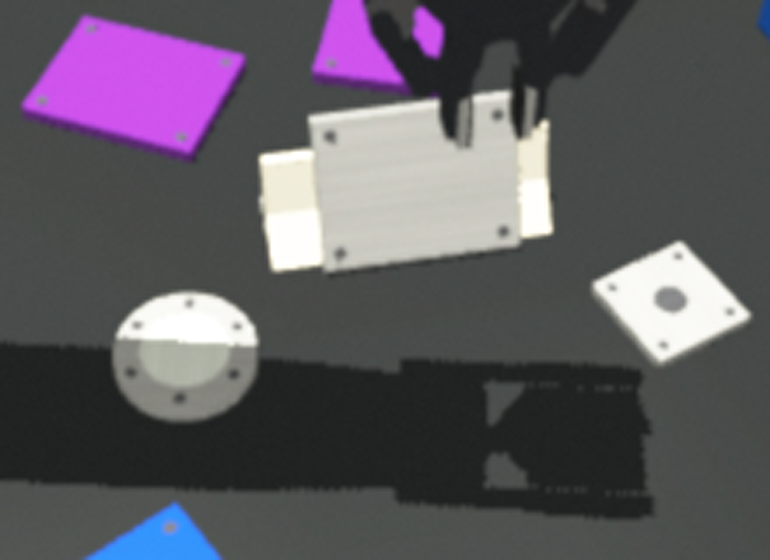

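The plate now leans unaided against the wall, square to it. In the side view its bottom edge is on the foot line at crop rows 245–270. I'll go over the top and down behind it with the jaws open.

>>> {"op": "send_rows", "data": {"rows": [[0.133,0.2,0,0],[0.133,0.4,0,0],[0.133,0.6,0,0],[0.133,0.787,0,0],[0.133,0.787,0,0],[0.133,0.787,-0.2,0],[0.133,0.787,-0.4,0],[0.133,0.787,-0.55,0],[0.133,0.787,-0.633,0],[0.133,0.787,-0.633,0],[0.133,0.787,-0.633,0]], "jaw": 0}}

```text
time: 13.05
eef_pos: [0.5552, 0.1395, 0.0818]
tcp_rot: [0.758, 0.652, 0.001, 0.001]
contact_force: [0.6, 0.1, -0.1]
opening: 1.0
```

```bash
python3 snap.py j top side
```

```text
(no output)
```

View pics/j_top.png

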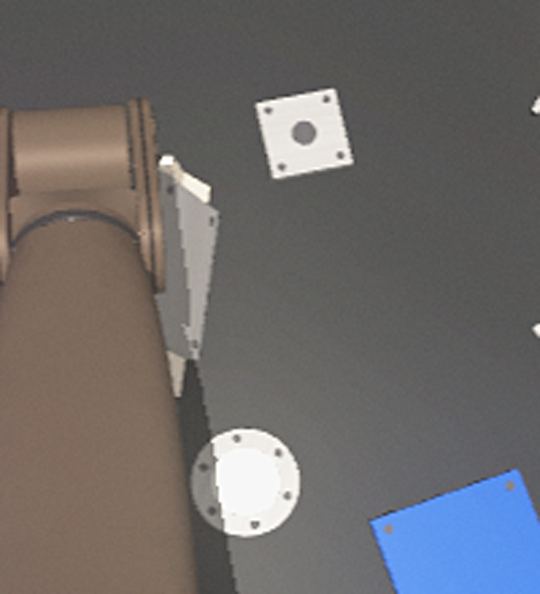

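View pics/j_side.png

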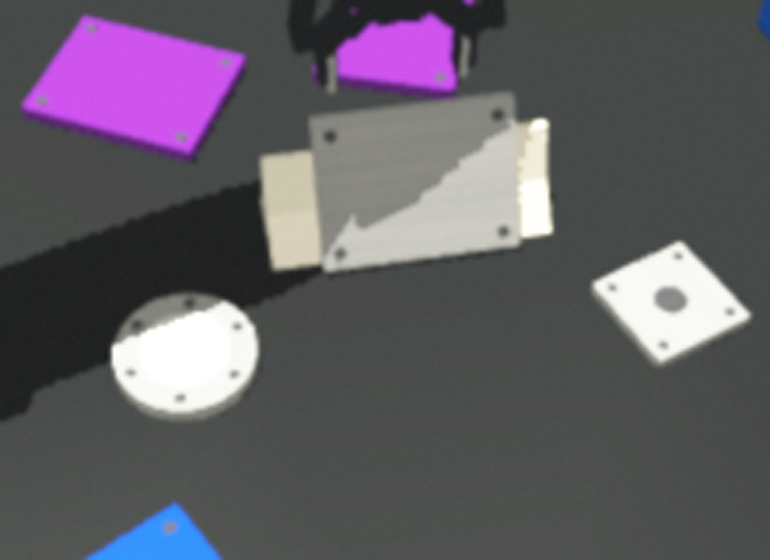

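```bash
python3 - <<'E'
from h import *
from plant import monitor
from scipy.spatial.transform import Rotation as R
s=monitor.get_state(); p=s["eef_pos"]; print(p); r=R.from_quat(s["tcp_rot"])
for sg in(-1,1):
   for tz in (.004,.010,.017):
    X=p+r.apply([-.011,sg*.047,tz]); u=proj("side",X); print(sg,tz,X.round(4),((u[0]-240)*3.5,(u[1]-150)*3.5))
u=proj("side",[.537+.00,.0464,0]);print([(u[0]-240)*3.5,(u[1]-150)*3.5])
E
```

```text
[0.55565455 0.13984098 0.0826315 ]
-1 0.004 [0.5076 0.136  0.0785] (np.float64(330.771351544906), np.float64(93.40724454234861))
-1 0.01 [0.5076 0.136  0.0725] (np.float64(330.8424432662317), np.float64(99.45988295231646))
-1 0.017 [0.5076 0.136  0.0655] (np.float64(330.92467677094044), np.float64(106.4611154433074))
1 0.004 [0.6005 0.122  0.0788] (np.float64(461.61279235349616), np.float64(76.87028820981052))
1 0.01 [0.6005 0.122  0.0728] (np.float64(461.17006414279376), np.float64(82.94442083421703))
1 0.017 [0.6005 0.122  0.0658] (np.float64(460.6579183613082), np.float64(89.97094709699633))
[np.float64(410.4430825927068), np.float64(247.65125398516892)]
```

The tips stand at about z 0.079, just above the wall crest at 0.072. I'll raise 3 mm and pull 60 mm towards the front.

>>> {"op": "send_rows", "data": {"rows": [[0,0,0.01,0],[-0.009,-0.06,0.01,0],[-0.018,-0.12,0.01,0],[-0.021,-0.135,0.01,0],[-0.023,-0.15,0.01,0],[-0.026,-0.165,0.01,0],[-0.028,-0.18,0.01,0],[-0.031,-0.2,0.01,0],[-0.031,-0.2,0.01,0]]}}

```text
time: 14.28
eef_pos: [0.5447, 0.0797, 0.0834]
tcp_rot: [0.758, 0.652, -0.0, -0.0]
contact_force: [0.1, 0.3, 0.2]
opening: 1.001
```

```bash
python3 snap.py k side wrist
```

```text
(no output)
```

View pics/k_side.png

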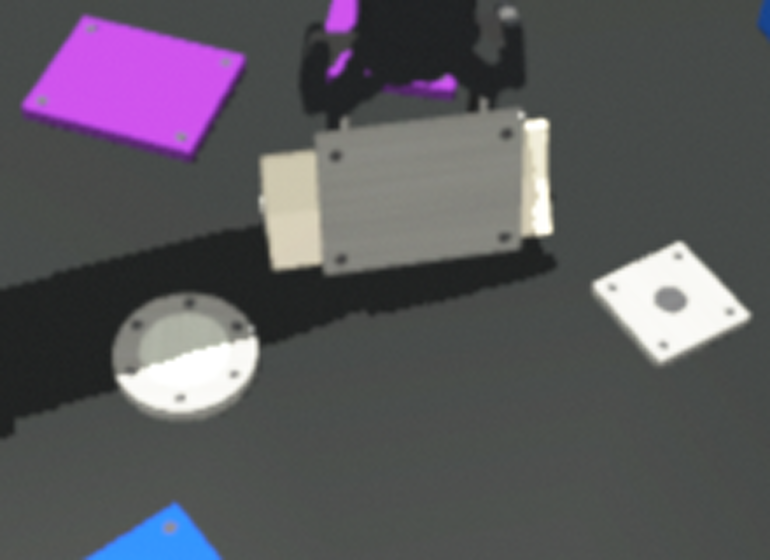

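The plate is tipping up about its bottom edge, which has not slipped. I'll keep pulling past vertical.

>>> {"op": "send_rows", "data": {"rows": [[-0.002,-0.015,0,0],[-0.005,-0.03,0,0],[-0.007,-0.045,0,0],[-0.009,-0.06,0,0],[-0.012,-0.075,0,0],[-0.014,-0.09,0,0],[-0.014,-0.09,0,0]]}}

```text
time: 15.25
eef_pos: [0.5407, 0.0527, 0.0836]
tcp_rot: [0.758, 0.652, 0.0, 0.0]
contact_force: [-0.2, 0.9, -0.1]
opening: 0.999
```

```bash
python3 snap.py l side
```

```text
(no output)
```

View pics/l_side.png

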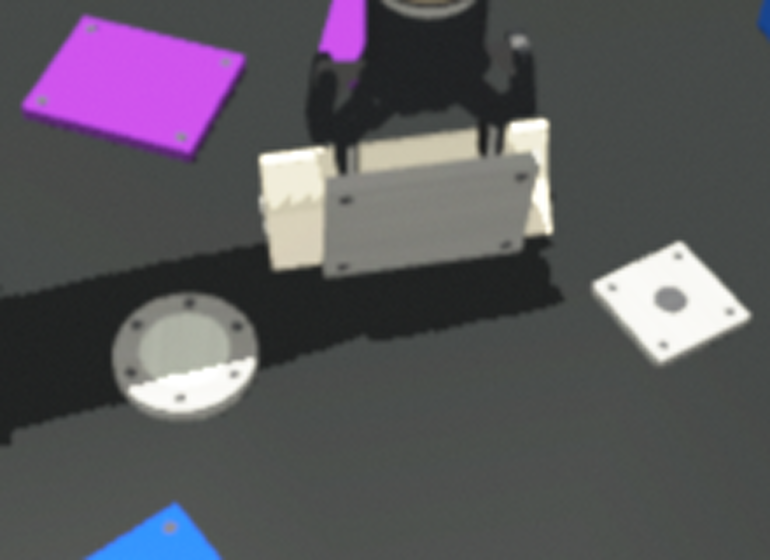

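It's nearly vertical, so I'll pull another 25 mm.

>>> {"op": "send_rows", "data": {"rows": [[-0.002,-0.012,0,0],[-0.004,-0.024,0,0],[-0.006,-0.036,0,0],[-0.008,-0.05,0,0],[-0.01,-0.065,0,0],[-0.013,-0.082,0,0],[-0.013,-0.082,0,0],[-0.013,-0.082,0,0]]}}

```text
time: 16.3
eef_pos: [0.5368, 0.0285, 0.0836]
tcp_rot: [0.758, 0.652, 0.0, -0.0]
contact_force: [0.3, -0.1, 1.1]
opening: 1.001
```

```bash
python3 snap.py m side
```

View pics/m_side.png

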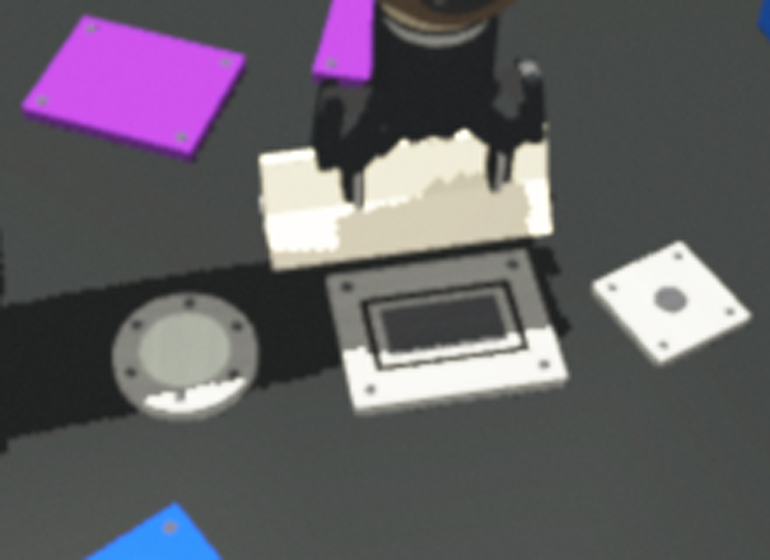

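The plate is lying flat with its gasket up, in front of the stop. I'll lift away and check.

>>> {"op": "send_rows", "data": {"rows": [[0,0,0.2,0],[0,0.1,0.4,0],[0,0.4,0.55,0],[0,0.7,0.55,0],[0,0.9,0.55,0],[0,0.9,0.55,0],[0,0.9,0.55,0],[0,0.9,0.55,0]]}}

```text
time: 17.35
eef_pos: [0.5364, 0.2986, 0.2482]
tcp_rot: [0.758, 0.653, -0.001, 0.0]
contact_force: [-0.0, 0.2, -0.7]
opening: 1.001
```

```bash
python3 snap.py n side top; python3 snap.py n2 top; python3 -c "
import cv2;print(cv2.absdiff(cv2.imread('pics/n_top.png'),cv2.imread('pics/n2_top.png')).max())"
```

```text
77
```

View pics/n_side.png

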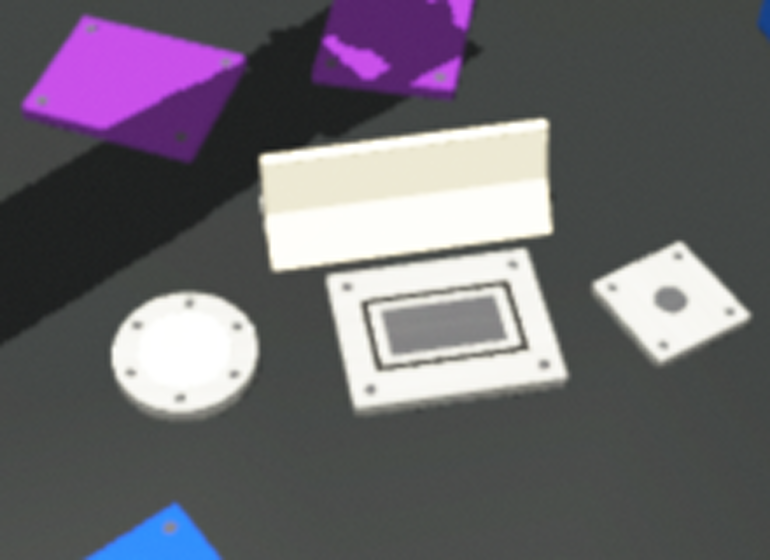

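View pics/n_top.png

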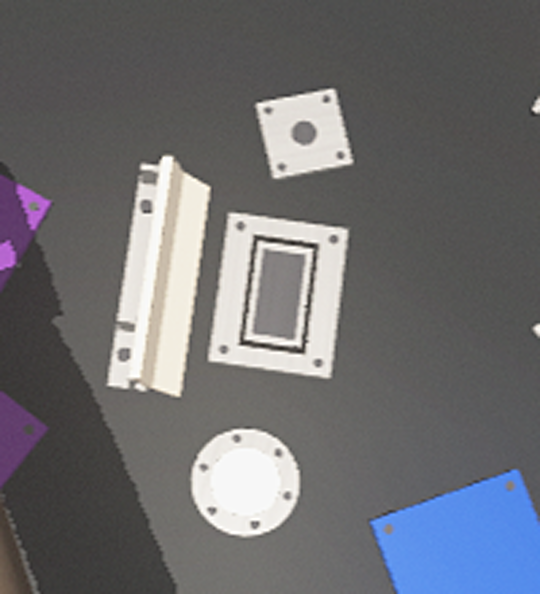

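```bash
python3 -c "
from plant import workorder
print(workorder.sign_off())"
```

```text
the job is handed in; nothing more can be done
None
```

The cover plate is turned over: it lies flat on the bench in front of the stop with its gasket side up. I handed the job in at about 17.5 s; `sign_off()` reported no verdict.

- **What I did:** I pushed the plate low at its trailing edge up the ramp. It then leaned unaided against the stop, standing on its bottom edge. From behind, I pulled its top edge past vertical, and it toppled to the front.
- **Forces:** The readings after each move showed about 3 N at most while pushing. The largest was about 10 N, when I touched the bench with the fingertips to find their height.
- **Last checks:** The side and top views show the gasket rectangle facing up and the plate clear of the ramp's foot and parallel to the stop. The arm is well away from everything. The flange and the small square plate are within about half a pixel of where they started.
- **Disagreements:** The two-camera measurement put heights about 4 mm too low compared with the given ones. The fingertips reach only about 4 mm ahead of the TCP when open, not the 17 mm `ctrl.tip_reach` gives. I worked around both. Two final top pictures differed in places. I put that down to the arm's shadow still settling but did not confirm it.

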